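# Square the board holder up to the stop rail

### The arm

A 6-joint arm with a two-finger parallel gripper is mounted at the origin on the work surface. World frame = base frame: x ahead of the robot, y to its left, z up, the work surface at z = 0. Lengths are in m, angles in rad, forces in N, time in s.
With the tool pointing down it reaches from about 0.25 to 0.725 m from the base axis. Payload 4 kg.
Tool frame: the origin (TCP) lies midway between the tips of the shut fingers; the grasp point (between the pads) lies 19 mm behind it; z points along the fingers, y is the line along which they close (so a half turn about z gives the same grasp; the last joint's range is limited). The gripper opens to 85 mm and grips with 20 to 120 N. Pads are 22 mm wide; open, the fingers measure 114 mm over their backs; the gripper's body (76 mm by 85 mm) begins 54 mm behind the grasp point. The pads swing forward as they close: fully open they stand 13 mm farther back than shut.
Start: joints at [-1.256, 0.241, 0.005, 1.335, 0, 1.571], TCP at [0.155, -0.475, 0.231] pointing down, gripper open.
Joint ranges: [-2.72, 2.72], [-1.05, 1.87], [-1.09, 1.28], [-1.99, 2.15], [-1.42, 1.44], [-3.14, 3.14]. Speed limits (rad/s): [2.79, 2.79, 3.14, 3.14, 3.14, 3.14].

### API

Orientations are given as [roll, pitch, yaw] about the fixed x, y, z axes, in that order (R = Rz(yaw) Ry(pitch) Rx(roll)).
In Python, from bench import ctrl gives the robot as it stands.
- The arm moves only by the tool nudge_tcp, called after ">>>" by a JSON object that holds its "fn" and its "kwargs", one argument or row to a line. Schema: {"type":"object","properties":{"deltas":{"type":"object","properties":{"x":{"type":"array","items":{"type":"number"},"minItems":1,"maxItems":20},"y":{"type":"array","items":{"type":"number"},"minItems":1,"maxItems":20},"z":{"type":"array","items":{"type":"number"},"minItems":1,"maxItems":20},"turn":{"type":"array","items":{"type":"number"},"minItems":1,"maxItems":20}},"additionalProperties":false,"required":["x","y","z","turn"]},"aperture":{"type":"number"},"clamp_n":{"type":"number"},"only":{"type":"string"},"quiet":{"type":"boolean"},"lines":{"type":"string"}},"required":["deltas"],"additionalProperties":false}. deltas is an object with one list for each field, all of the same length, 1 to 20, a row being the entries at one place: x, y, z (the shift in m), turn (a turn about the tool's z in rad); each row shifts and turns the commanded pose from where the row before left it, along the tool's axes as they then stand; what a row does not reach is not made up. A row lasts 1/10 s, in which the tool goes at most 0.05 m and 0.15 rad, less where a joint would pass 70% of its speed; a pose out of reach is approached as far as the arm can. aperture is the opening from 0.0 (shut) to 1.0 (fully open), set as the call begins (left out keeps the last). The fingers move at their own pace and stop on an object; clamp_n is the grip in N (left out, the last holds). Time passes only in rows, so rows that do not move let the fingers close. The tool returns the time, the measured TCP pose, the force, the opening and the grip force at its end. only (a regular expression) keeps the lines of the reply that match it, lines (a string "A,B") keeps lines A to B, and quiet returns only ok. Input that does not fit is refused with a message, and nothing moves.
- ctrl.sense(): the state, without advancing time (a new reading comes with each control period).
- ctrl.capture(name): name is "scene" or "side" or "wrist"; returns a dict with "pixels" (400x640x3 uint8, red, green, blue), "intrinsics" (3x3 intrinsics, pixels), "distortion" ([k1, k2, p1, p2, k3] as OpenCV has them; the pictures are not rectified), "R" (3x3) and "t" (3): a world point X has camera coordinates R X + t. Camera axes: x right, y down, z forward; pixel columns grow to the right and rows downward; lengths in m; the calibration is good to about 2 mm. A picture is of the moment at which its call begins. There is no depth.
- ctrl.close_job(): hands the job in; it is judged then, once.
The state is a dict: "clock": time; "joints": joint angles; "joint_velocities": joint speeds; "effort": joint torques, N m; "ee_pos": TCP position; "tcp_rot": TCP orientation; "contact_force": force on the tool from outside, world axes, zero at the start; "ft_torque": the same for the moment, N m; "finger_gap": opening from 0.0 (shut) to 1.0 (fully open); "gripper_force": force on a finger pad.
Only numpy, scipy, OpenCV 4.12 (cv2) and the standard library are available. Lean on these libraries where they do the work, as an engineer would, in place of code of your own. Each camera call takes 0.05 s, during which the arm holds its last target. There are 200 camera calls.

### The job

Walk the heavy board holder round and across the mat, with slow pushes on one corner of its base casting and then the other as it needs, until its straight back side (the side away from the clamp knob) sits flush against the stop rail, with no part of it sticking out past the rail's ends. Only push the base with the fingers: never lift or tip the holder, and keep off the clamp, its knob and the phone board on top. Leave the dispenser bottle, tape roll, phone and screwdriver where they are.

Things in the scene. Friction and masses are not known exactly. Their poses are not given: they have to be found in the camera images.
- holder: board holder: plain grey cast base block 96 (x) by 170 (y) by 24 mm on four black feet 4 mm high; top 28 mm above the mat. About 1 kg with its clamp; loose, slides stiffly (a push takes up to about 8 N) and stops when the push stops. Origin: centre of its underside, at mat level (z = 0.003). x points out of the straight back side, which goes to the rail; y along the long sides, to the left end
- front_left (a point): left corner of the holder's front side (the side with the knob), half-way up: x = -48, y = +85, z = 15 mm in the holder. The feet stand 34 mm (x) and 45 mm (y) from the middle, so a push on the front 70 mm left of the middle turns the holder clockwise about a point some 90 mm right of its centre, and the other way round
- front_right (a point): right corner of the holder's front side, half-way up: x = -48, y = -85, z = 15 mm in the holder. The holder starts turned about 30 to 60 degrees anticlockwise from square with the rail, its centre 16 to 19 cm in front of the rail's face
- clamp: clamp and phone board fixed on the holder; not to be touched. Origin: middle of the base's top, 28 mm above the mat; axes as the holder's. Jaws and board: x -27 to 27, y -50 to 50 mm, 16 mm high. Screw block: x -40 to -32, y -15 to 15 mm, 20 mm high. Round steel knob 18 mm across: x -64 to -52 mm, y = 0, centre 12 mm up: it overhangs the base's front by 16 mm
- back_left (a point): the left end of the holder's straight back side, at half its height (x = +48, y = +85, z = 15 mm in the holder)
- back_right (a point): the right end of the holder's straight back side, at half its height (x = +48, y = -85, z = 15 mm in the holder)
- rail: stop rail (fence): fixed aluminium angle 280 mm long (y), upright face 25 mm high and 6 mm thick, screwed flange behind it reaching 36 mm back. Origin on the front face, at mid length and mat level (the mat that all stands on is 3 mm thick, its top at z = 0.003); x points through the rail, away from the work (the holder belongs at x below 0), y along the rail
- dispenser: bystander: clear glass solvent bottle with a steel top, 68 mm across and 96 mm high, off the right end of the rail; origin at the centre of its underside
- tape: bystander: roll of yellow tape lying flat off the left end of the rail, 72 mm across, 15 mm high; origin at the centre of its underside
- phone: bystander: phone lying face up left of the work, 146 (x) by 71 (y) by 8 mm; origin at the centre of its underside
- driver: bystander: small screwdriver, about 140 mm long, lying right of the work, under 30 mm high; origin near its middle, x along it

How it is judged:
By the outcome, as a careful person would: the job done as asked, in the order asked, and still so for the second after the job is handed in, with the robot touching nothing.
It also fails if it takes over 54 s, if anything falls off the work surface, if the arm or the gripper's body presses on something with over 40 N, if the wrist force passes 120 N, or if a joint passes its speed limit or range.

## Working session

There is one attempt and no reset: what is moved stays moved. The work goes in short steps, Python scripts to look and compute and a tool call to move; the robot and the scene stay as the last step left them, time stands still between calls to the robot, and variables do not carry over. Pictures are saved under pics/ and viewed, at most 10 in all, crops included, and the job is handed in when it is done.

```bash
ls; mkdir -p pics
```

Create h.py:
```python
import numpy as np, cv2
from bench import ctrl
def cap(n,save=None):
    c=ctrl.capture(n); c={k:(np.array(v) if k!='pixels' else v) for k,v in c.items()}
    if save: cv2.imwrite('pics/'+save,c['pixels'][:,:,::-1])
    return c
def ray(c,uv,z):
    p=cv2.undistortPoints(np.array(uv,float).reshape(-1,1,2),c['intrinsics'],c['distortion']).reshape(-1,2)
    d=np.c_[p,np.ones(len(p))]@c['R']; o=-c['R'].T@c['t']
    return o+d*((z-o[2])/d[:,2])[:,None]
def proj(c,X):
    return cv2.projectPoints(np.array(X,float).reshape(-1,1,3),cv2.Rodrigues(c['R'])[0],c['t'],c['intrinsics'],c['distortion'])[0].reshape(-1,2)
```

Run:
```python
from h import *
import numpy as np
a=cap('scene','scene0.png'); b=cap('side','side0.png')
for c in(a,b): print(-c['R'].T@c['t'],c['R'][2])
s=ctrl.sense(); print(s['clock'],s['tcp_rot'],s['ee_pos'],s['contact_force'])
```

```text
bench.py
pics
[ 1.03099003 -0.83215769  0.68348013] [-0.41214567  0.73987326 -0.5317175 ]
[0.35980295 0.78907921 0.72542708] [ 0.19605093 -0.73395029 -0.65029301]
0.1 [-3.13977484e+00 -5.69232419e-06  3.14779487e-01] [ 0.154645   -0.47490723  0.23053984] [-0.09585775  0.75087325  0.17980354]
```

View pics/scene0.png

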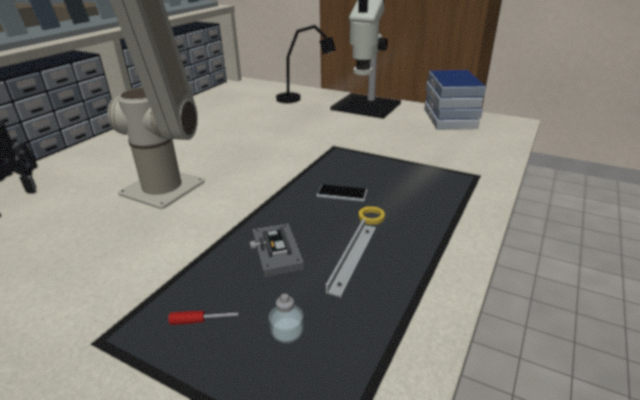

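View pics/side0.png

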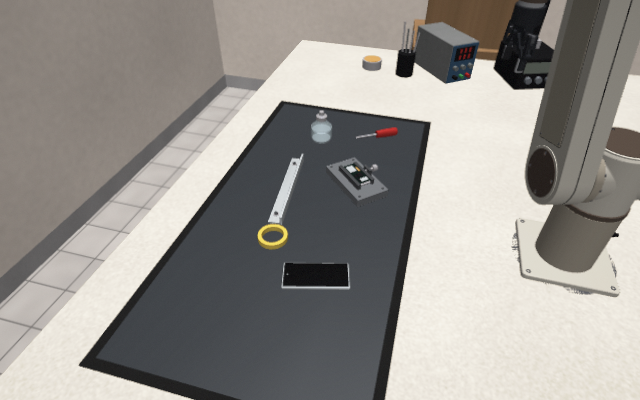

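The scene view shows the holder near (278,248), the rail from (370,225) to (335,292), the bottle at (286,318) and the driver at (203,316). In the side view the holder is near (356,178) and the rail runs from (298,155) to (275,220). I'll enlarge both for the corners.

Run:
```python
import cv2,numpy as np
a=cv2.imread('pics/scene0.png')[205:305,235:385]; b=cv2.imread('pics/side0.png')[140:230,255:405]
f=lambda i,k:cv2.resize(i,None,fx=k,fy=k,interpolation=cv2.INTER_CUBIC)
a=f(a,3*1.7);b=f(b,3*1.7)
cv2.imwrite('pics/c0.png',f(np.vstack([a,b]),.6*1.0)); print(a.shape,b.shape)
```

```text
(510, 765, 3) (459, 765, 3)
```

View pics/c0.png

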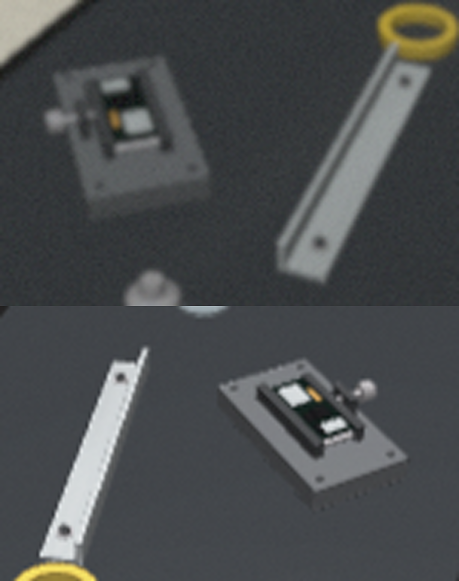

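Add to h.py:
```python
def crop2(c,uv,o,k=3.06): return np.array([[o[0]+(u+.5)/k-.5,o[1]+(v+.5)/k-.5] for u,v in uv])
def top(c,lo,hi,roi):
    g=cv2.cvtColor(c['pixels'],cv2.COLOR_RGB2GRAY)
    m=np.zeros_like(g); x0,y0,x1,y1=roi
    m[y0:y1,x0:x1]=((g>lo)&(g<hi))[y0:y1,x0:x1]*255
    m=cv2.morphologyEx(cv2.morphologyEx(m,cv2.MORPH_CLOSE,np.ones((3,3))),cv2.MORPH_OPEN,np.ones((4,4)))
    C=max(cv2.findContours(m,cv2.RETR_EXTERNAL,cv2.CHAIN_APPROX_NONE)[0],key=cv2.contourArea).reshape(-1,2)
    P=ray(c,C,.031)[:,:2]; r=cv2.minAreaRect((P*1000).astype(np.float32))
    return r,cv2.boxPoints(r),m
```

Run:
```python
from h import *
a=cap('scene');b=cap('side')
sc=crop2(a,[(57,75),(160,58),(210,178),(92,197)],(235,205)); sd=crop2(b,[(220,81),(305,54),(407,153),(315,187)],(255,140))
for c,q in((a,sc),(b,sd)):
    P=ray(c,q,.031); print(P[:,:2].round(4), [np.linalg.norm(P[i]-P[i-1]).round(4) for i in range(4)],P[:,:2].mean(0))
print('rail scene top z.028',ray(a,crop2(a,[(397,45),(277,245)],(235,205)),.028))
print('rail scene flange z.006',ray(a,crop2(a,[(432,67),(325,281)],(235,205)),.006))
print('rail side top',ray(b,crop2(b,[(147,42),(80,236)],(255,140)),.028))
print('flange side',ray(b,crop2(b,[(112,55),(40,251)],(255,140)),.006))
g=cv2.cvtColor(b['pixels'],cv2.COLOR_RGB2GRAY)
for v in(165,178,192): print(v,g[v,265:395:1].tolist())
r,bx,m=top(b,85,255,(318,145,400,210)); print(r,bx)
```

```text
[[ 0.4218 -0.0943]
 [ 0.4863 -0.0326]
 [ 0.6067 -0.1533]
 [ 0.5393 -0.213 ]] [np.float64(0.1671), np.float64(0.0892), np.float64(0.1704), np.float64(0.09)] [ 0.51351306 -0.12328903]
[[ 0.603  -0.148 ]
 [ 0.5369 -0.213 ]
 [ 0.4203 -0.0908]
 [ 0.4872 -0.0243]] [np.float64(0.1694), np.float64(0.0927), np.float64(0.1688), np.float64(0.0944)] [ 0.51186858 -0.11901558]
rail scene top z.028 [[ 0.65834157  0.08266075  0.028     ]
 [ 0.68531036 -0.19315365  0.028     ]]
rail scene flange z.006 [[ 0.68727426  0.09518498  0.006     ]
 [ 0.72187034 -0.189394    0.006     ]]
rail side top [[ 0.68841859 -0.19418487  0.028     ]
 [ 0.65607663  0.08419885  0.028     ]]
flange side [[ 0.72480399 -0.19389495  0.006     ]
 [ 0.69048764  0.08800542  0.006     ]]
165 [68, 68, 68, 68, 68, 69, 68, 68, 68, 68, 66, 69, 68, 69, 69, 68, 69, 68, 70, 69, 69, 68, 69, 69, 181, 208, 207, 192, 187, 188, 189, 175, 206, 209, 158, 97, 86, 73, 70, 68, 68, 69, 69, 68, 69, 68, 67, 68, 68, 71, 68, 68, 67, 68, 67, 69, 69, 66, 70, 68, 69, 78, 98, 91, 108, 133, 122, 120, 128, 128, 129, 128, 130, 121, 117, 99, 98, 115, 127, 11
[... 850 characters left out ...]
5, 217, 215, 216, 215, 208, 221, 226, 124, 89, 86, 73, 70, 70, 70, 69, 68, 68, 70, 68, 70, 69, 69, 68, 70, 69, 69, 70, 68, 70, 69, 70, 69, 68, 70, 70, 69, 69, 69, 70, 71, 68, 69, 68, 69, 69, 70, 70, 69, 71, 69, 69, 71, 70, 69, 69, 69, 69, 68, 69, 70, 63, 60, 60, 60, 61, 62, 59, 99, 126, 129, 130, 130, 128, 129, 130, 128, 129, 129, 130, 129, 129, 128, 129, 129, 128, 130, 129, 128, 129, 130, 129, 129, 130, 129, 127, 123, 115, 106, 93, 73, 66, 68, 68, 68, 72, 71, 70, 70, 69, 70, 70, 69]
((509.4548034667969, -117.89911651611328), (96.6602783203125, 172.31349182128906), 44.029457092285156) [[ 414.8249    -89.54472 ]
 [ 534.58765  -213.43512 ]
 [ 604.0847   -146.25351 ]
 [ 484.32196   -22.363113]]
```

>>> {"fn": "nudge_tcp", "kwargs": {
  "deltas": {"x": [0.0347,0.0347,0.0347,0.0347,0.0347,0.0347,0.0347,0.0347,0.0347,0.0347,0,0,0,0,0,0],"y": [-0.0256,-0.0256,-0.0256,-0.0256,-0.0256,-0.0256,-0.0256,-0.0256,-0.0256,-0.0256,0,0,0,0,0,0],"z": [0,0,0,0,0,0,0,0,0,0,0.04,0.04,0.04,0.03,0,0],"turn": [0,0,0,0,0,0,0,0,0,0,-0.113,-0.113,-0.113,-0.113,0,0]},
  "aperture": 0
}}

```text
clock: 1.8
ee_pos: [0.4053, -0.1245, 0.0815]
tcp_rot: [-3.141, 0.001, 0.764]
contact_force: [0.6, -0.1, -0.1]
finger_gap: 0.003
gripper_force: 0.0
```

Run:
```python
from h import *
b=cap('side')
r,bx,m=top(b,85,255,(318,145,400,210)); print(r)
# rail: front top edge, brightness drop along rows
g=cv2.cvtColor(b['pixels'],cv2.COLOR_RGB2GRAY).astype(int); e=[]
for v in range(160,212):
    w=g[v,262:312]; i=np.where(w>150)[0]
    if len(i): j=i[-1]; e.append((262+j+(w[j]-140)/max(1,w[j]-w[j+1]),v))
P=ray(b,e,.028)[:,:2]; k=np.polyfit(P[:,1],P[:,0],1); print('x=',k,'res',np.std(P[:,0]-np.polyval(k,P[:,1])),P[0],P[-1])
print(ctrl.sense()['ee_pos'],ctrl.sense()['tcp_rot'])
```

```text
((509.4759521484375, -117.87720489501953), (96.93841552734375, 172.3179168701172), 44.03496551513672)
x= [-0.11474634  0.66450764] res 0.0003473312998735733 [ 0.68356307 -0.16022011] [0.65713294 0.062356  ]
[ 0.40649009 -0.12490506  0.08252873] [ 3.14014089e+00 -8.46406248e-04  7.64749258e-01]
```

>>> {"fn": "nudge_tcp", "kwargs": {
  "deltas": {"x": [0,0,0,0.006,0.006,0.005,0.004,0.004,0.004,0.004,0.004,0.004,0.004,0.004,0],"y": [0,0,0,0,0,0,-0.0015,-0.0015,-0.0015,-0.0015,-0.0015,-0.0015,-0.0015,-0.0015,0],"z": [0.035,0.032,0,0,0,0,0,0,0,0,0,0,0,0,0],"turn": [0,0,0,0,0,0,0.025,0.025,0.025,0.025,0.025,0.025,0.025,0.025,0]}
}}

```text
clock: 3.35
ee_pos: [0.4353, -0.0831, 0.0153]
tcp_rot: [3.141, 0.0, 0.567]
contact_force: [-3.4, -1.0, 2.0]
finger_gap: 0.002
gripper_force: 1.3
```

Create look.py:
```python
from h import *
import sys
b=cap('side',*sys.argv[1:2]); s=ctrl.sense()
r,bx,m=top(b,85,255,(308,140,400,215)); x,y=r[0]; 
a=r[2] if r[1][0]<r[1][1] else r[2]-90   # x-axis yaw
c=np.array([x,y])/1e3; n=np.array([1,.109]); n/=np.hypot(*n); t=np.array([-n[1],n[0]]); m0=np.array([.6708,-.0553])
print('c',c,'yaw',a,'size',r[1],'rel rail x,y',(c-m0)@n,(c-m0)@t)
d=s['ee_pos'][:2]-c; A=np.radians(a); print('tcp in holder',d@[np.cos(A),np.sin(A)],d@[-np.sin(A),np.cos(A)],'tool yaw',np.degrees(s['tcp_rot'][2]),'z',s['ee_pos'][2],s['contact_force'],s['clock'])
```

```bash
python3 look.py push1.png
```

```text
c [ 0.51594623 -0.11239835] yaw 31.387489318847656 size (100.5885238647461, 174.69781494140625) rel rail x,y -0.16012905464284558 -0.03998247784359135
tcp in holder -0.0536573161536796 0.0669229947951529 tool yaw 32.53268994378826 z 0.015110378114563013 [-2.36382634 -1.34586675  1.23075925] 3.4
```

View pics/push1.png

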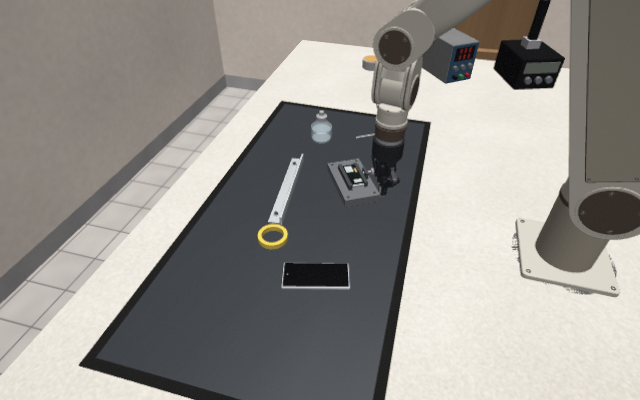

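The finger is on the front-left corner near (380,188), clear of the knob, and the holder at (352,180) has turned about 12°. I'll carry on along the arc.

>>> {"fn": "nudge_tcp", "kwargs": {
  "deltas": {"x": [0.004,0.004,0.004,0.004,0.004,0.004,0.004,0.004,0.004,0.004,0.004,0.004,0.004,0.004,0.004,0.004,0.004,0],"y": [-0.0015,-0.0015,-0.0015,-0.0015,-0.0015,-0.0015,-0.0015,-0.0015,-0.0015,-0.0015,-0.0015,-0.0015,-0.0015,-0.0015,-0.0015,-0.0015,-0.0015,0],"z": [0,0,0,0,0,0,0,0,0,0,0,0,0,0,0,0,0,0],"turn": [0.025,0.025,0.025,0.025,0.025,0.025,0.025,0.025,0.025,0.025,0.025,0.025,0.025,0.025,0.025,0.025,0.025,0]}
}}

```text
clock: 5.2
ee_pos: [0.4894, -0.0351, 0.0145]
tcp_rot: [-3.141, -0.001, 0.142]
contact_force: [-2.2, -0.3, 1.1]
finger_gap: -0.001
gripper_force: 1.0
```

```bash
python3 look.py
```

```text
c [ 0.56242194 -0.09639554] yaw 16.20842933654785 size (92.9419174194336, 182.2860565185547) rel rail x,y -0.11219296329012218 -0.02910991253143805
tcp in holder -0.05296879144238067 0.0792012410676746 tool yaw 8.176430430904963 z 0.014517025446730503 [-1.87007888  0.81520876  2.40883255] 5.25
```

>>> {"fn": "nudge_tcp", "kwargs": {
  "deltas": {"x": [-0.01,-0.03,-0.03,0,0,0],"y": [0,0,0,0,0,0],"z": [0,0,0,-0.04,-0.04,0],"turn": [0,0,0,0,0,0]}
}}

```text
clock: 5.85
ee_pos: [0.4236, -0.0461, 0.0992]
tcp_rot: [3.139, -0.011, 0.142]
contact_force: [0.7, -1.0, -0.4]
finger_gap: -0.001
gripper_force: 0.0
```

```bash
python3 look.py a.png
```

```text
c [ 0.53793872 -0.10357185] yaw -0.5655593872070312 size (173.50921630859375, 108.81455993652344) rel rail x,y -0.137309631158131 -0.03359100839018296
tcp in holder -0.11615768386739968 0.056475158364024995 tool yaw 8.119192445427627 z 0.09713578440416298 [-1.00571948 -0.38346284 -0.24334555] 5.9
```

Run:
```python
from h import *
a=cap('scene','s2.png')['pixels'][200:305,235:385,::-1]; b=cv2.imread('pics/a.png')[130:235,265:415]
cv2.imwrite('pics/c2.png',cv2.resize(np.vstack([a,b]),None,fx=2.8,fy=2.8,interpolation=cv2.INTER_CUBIC))
```

```text
(no output)
```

View pics/c2.png

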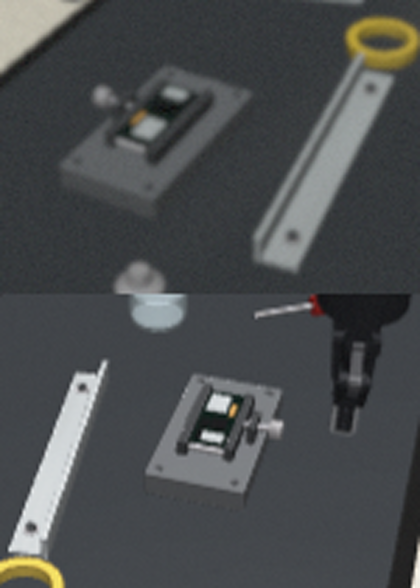

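The holder is now nearly square with the rail. In the side crop its top corners are near (193,375), (285,388), (240,490) and (148,470), and the gripper is clear. I'll improve the mask so it drops the knob, then cross-check both views.

Run:
```python
s=open('h.py').read()
s=s.replace("    P=ray(c,C,","""    m[:]=0; cv2.drawContours(m,[C],-1,255,-1); m=cv2.morphologyEx(m,cv2.MORPH_OPEN,np.ones((9,9)))
    C=max(cv2.findContours(m,cv2.RETR_EXTERNAL,cv2.CHAIN_APPROX_NONE)[0],key=cv2.contourArea).reshape(-1,2)
    P=ray(c,C,""")
open('h.py','w').write(s)
l=open('look.py').read().replace("(308,140,400,215)","(300,145,376,222)"); open('look.py','w').write(l)
```

```bash
python3 look.py
```

Run:
```python
from h import *
for n,o,q in(('scene',(235,200),[(168,67),(252,97),(155,199),(62,168)]),('side',(265,130),[(193,81),(285,93),(240,197),(148,175)])):
    c=cap(n); P=ray(c,crop2(c,q,o,2.8),.031)[:,:2]; print(P.round(4),[np.linalg.norm(P[i]-P[i-1]).round(4) for i in range(4)],P.mean(0))
```

```text
c [ 0.54385095 -0.05025269] yaw -74.4522066116333 size (81.68048095703125, 75.16848754882812) rel rail x,y -0.12565464365467854 0.018773561812155972
tcp in holder -0.03781165858540984 -0.11840786569965558 tool yaw 8.123724879552077 z 0.09437755746889705 [-1.04744189  0.89235216 -0.01895166] 6.0
[[ 0.5045 -0.0233]
 [ 0.5977 -0.0301]
 [ 0.5941 -0.1915]
 [ 0.5033 -0.1934]] [np.float64(0.1701), np.float64(0.0935), np.float64(0.1614), np.float64(0.0908)] [ 0.54990317 -0.10957009]
[[ 0.5932 -0.1896]
 [ 0.4976 -0.1953]
 [ 0.5056 -0.022 ]
 [ 0.5952 -0.029 ]] [np.float64(0.1606), np.float64(0.0957), np.float64(0.1735), np.float64(0.0899)] [ 0.54788059 -0.10897584]
```

Create back.py:
```python
from h import *
import sys
b=cap('side',*sys.argv[1:2]); s=ctrl.sense()
g=cv2.cvtColor(b['pixels'],cv2.COLOR_RGB2GRAY).astype(float)
n=np.array([1,.112]); n/=np.hypot(*n); t=np.array([-n[1],n[0]]); m0=np.array([.6708,-.0553])
lo,hi,xl=(int(v) for v in sys.argv[2:5])
e=[]
for v in range(lo,hi):
    w=g[v]; j=next(i for i in range(xl,400) if w[i]>100 and w[i+1]>100 and w[i+2]>100); e.append((j-(w[j]-100)/max(1,w[j]-w[j-1]),v))
P=ray(b,e,.031)[:,:2]; k=np.polyfit(P[:,1],P[:,0],1); print('back yaw',-np.degrees(np.arctan(k[0])),'res',np.std(P[:,0]-np.polyval(k,P[:,1])),'ends rel',(P[0]-m0)@n,(P[0]-m0)@t,(P[-1]-m0)@n,(P[-1]-m0)@t)
d=s['ee_pos'][:2]-m0; print('tcp rel',d@n,d@t,s['ee_pos'],np.degrees(s['tcp_rot'][2]),s['contact_force'],s['clock'])
```

```text
(no output)
```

>>> {"fn": "nudge_tcp", "kwargs": {
  "deltas": {"x": [0,0,0,0,0],"y": [0.037,0.037,0,0,0],"z": [0,0,0,0,0],"turn": [0.03,0,0,0,0]},
  "aperture": 1.0
}}

```text
clock: 6.6
ee_pos: [0.428, -0.1181, 0.0933]
tcp_rot: [-3.14, 0.002, 0.112]
contact_force: [-0.3, -0.4, 0.5]
finger_gap: 0.85
gripper_force: 0.0
```

```bash
python3 back.py b3.png 168 190 308
```

Run:
```python
from h import *
b=cap('side'); print(ray(b,[(357,137),(397,131)],.008), ray(b,[(321,141)],.003))
```

```text
back yaw -1.181024041045304 res 0.00021437959176860263 ends rel -0.08486526365824704 -0.07670480593514768 -0.07224568422230314 0.021073399848655142
tcp rel -0.24800588004297147 -0.035216002724068635 [ 0.42825481 -0.11790125  0.09355568] 6.465960639708102 [ 0.51069932 -0.40122583  0.05281609] 6.65
[[ 0.55906431 -0.36067702  0.008     ]
 [ 0.44074855 -0.43388596  0.008     ]] [[ 0.66559784 -0.31273969  0.003     ]]
```

>>> {"fn": "nudge_tcp", "kwargs": {
  "deltas": {"x": [0,0,0,0,0.02,0.02,0.005,0.004,0.004,0.004,0.004,0.004,0.004,0],"y": [0,0,0,0,0,0,0,0,0,0,0,0,0,0],"z": [0.03,0.03,0.027,0,0,0,0,0,0,0,0,0,0,0],"turn": [0,0,0,0,0,0,0,0,0,0,0,0,0,0]}
}}

```text
clock: 8.1
ee_pos: [0.4967, -0.1117, 0.007]
tcp_rot: [3.141, 0.002, 0.111]
contact_force: [-2.7, -1.6, 0.3]
finger_gap: 1.0
gripper_force: 1.3
```

```bash
python3 back.py b4.png 170 188 300
```

Run:
```python
from h import *
a=cap('scene')['pixels'][190:305,235:395,::-1]; b=cv2.imread('pics/b4.png')[120:235,265:425]
cv2.imwrite('pics/c4.png',cv2.resize(np.vstack([a,b]),None,fx=2.6,fy=2.6,interpolation=cv2.INTER_CUBIC))
```

```text
back yaw 4.026501077092577 res 0.0003392389148823548 ends rel -0.07242806617154438 -0.06489517763318374 -0.06891062873274885 0.013054526777718949
tcp rel -0.17929112625593835 -0.03652263199419743 [ 0.49668804 -0.11155153  0.00704173] 6.362440070984195 [-1.6826013  -2.41831103  0.53870741] 8.15
```

View pics/c4.png

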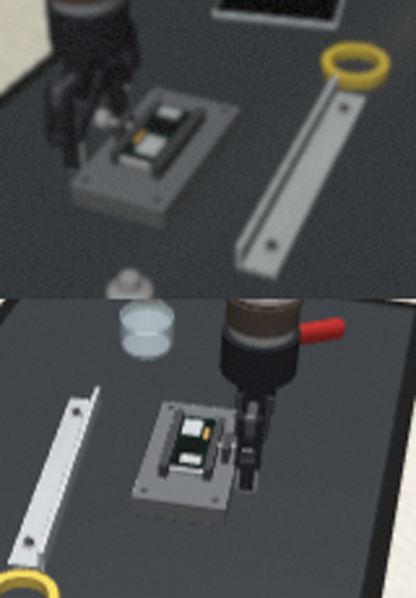

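The fingers straddle the knob without touching it, and the right finger has turned the base back to about 4°. Both fingers should now seat, so I'll push straight on.

>>> {"fn": "nudge_tcp", "kwargs": {
  "deltas": {"x": [0.004,0.004,0.004,0.004,0.004,0.004,0.004,0.004,0.004,0.004,0.004,0.004,0.004,0.004,0],"y": [0,0,0,0,0,0,0,0,0,0,0,0,0,0,0],"z": [0,0,0,0,0,0,0,0,0,0,0,0,0,0,0],"turn": [0,0,0,0,0,0,0,0,0,0,0,0,0,0,0]}
}}

```text
clock: 9.7
ee_pos: [0.5546, -0.1049, 0.0076]
tcp_rot: [3.141, -0.002, 0.112]
contact_force: [-1.2, -0.6, -0.7]
finger_gap: 1.001
gripper_force: 0.8
```

```bash
python3 back.py b5.png 172 192 303
```

```text
back yaw -24.71596107218939 res 0.0409276852766882 ends rel -0.013502081743633402 -0.045056288552524804 0.038286973203154245 0.04879250623949151
tcp rel -0.12101423213528059 -0.0363423969669144 [ 0.55458276 -0.10488596  0.00774429] 6.4182187345363655 [-1.43771496  0.91412337 -1.20185255] 9.75
```

>>> {"fn": "nudge_tcp", "kwargs": {
  "deltas": {"x": [0.003,0.003,0.003,0.002,0],"y": [0,0,0,0,0],"z": [0,0,0,0,0],"turn": [0,0,0,0,0]}
}}

```text
clock: 10.25
ee_pos: [0.5642, -0.1038, 0.0077]
tcp_rot: [3.141, 0.0, 0.112]
contact_force: [-4.1, -0.4, 3.1]
finger_gap: 0.999
gripper_force: 2.3
```

>>> {"fn": "nudge_tcp", "kwargs": {
  "deltas": {"x": [0.001,0.001,0],"y": [0,0,0],"z": [0,0,0],"turn": [0,0,0]}
}}

```text
clock: 10.55
ee_pos: [0.5657, -0.1036, 0.0077]
tcp_rot: [3.141, 0.001, 0.112]
contact_force: [-5.4, -0.3, 3.3]
finger_gap: 0.997
gripper_force: 2.8
```

>>> {"fn": "nudge_tcp", "kwargs": {
  "deltas": {"x": [0.001,0.001,0],"y": [0,0,0],"z": [0,0,0],"turn": [0,0,0]}
}}

```text
clock: 10.85
ee_pos: [0.5677, -0.1034, 0.0077]
tcp_rot: [3.141, 0.001, 0.112]
contact_force: [-5.4, -0.1, 3.1]
finger_gap: 0.997
gripper_force: 2.8
```

>>> {"fn": "nudge_tcp", "kwargs": {
  "deltas": {"x": [0.001,0.001,0],"y": [0,0,0],"z": [0,0,0],"turn": [0,0,0]}
}}

```text
clock: 11.15
ee_pos: [0.5685, -0.1033, 0.0077]
tcp_rot: [3.141, 0.003, 0.112]
contact_force: [-8.8, -0.8, 5.3]
finger_gap: 1.003
gripper_force: 4.2
```

Force is rising, which suggests contact with the rail. I'll press a little further.

>>> {"fn": "nudge_tcp", "kwargs": {
  "deltas": {"x": [0.001,0.001,0],"y": [0,0,0],"z": [0,0,0],"turn": [0,0,0]}
}}

```text
clock: 11.45
ee_pos: [0.5684, -0.1032, 0.0075]
tcp_rot: [3.142, 0.007, 0.111]
contact_force: [-13.1, -1.8, 9.5]
finger_gap: 0.998
gripper_force: 6.4
```

>>> {"fn": "nudge_tcp", "kwargs": {
  "deltas": {"x": [0.001,0.001,0,0],"y": [0,0,0,0],"z": [0,0,0,0],"turn": [0,0,0,0]}
}}

```text
clock: 11.85
ee_pos: [0.5685, -0.1032, 0.0073]
tcp_rot: [-3.141, 0.01, 0.111]
contact_force: [-16.7, -2.7, 11.7]
finger_gap: 1.001
gripper_force: 8.5
```

Run:
```python
from h import *
a=cap('scene')['pixels'][190:305,255:415,::-1]; b=cap('side')['pixels'][125:240,250:410,::-1]; print(ctrl.sense()['contact_force'],ctrl.sense()['ft_torque'])
cv2.imwrite('pics/c6.png',cv2.resize(np.vstack([a,b]),None,fx=2.6,fy=2.6,interpolation=cv2.INTER_CUBIC))
```

```text
[-16.78125503  -2.95238212  11.94715269] [-0.26787013  3.21619468  0.38274701]
```

View pics/c6.png

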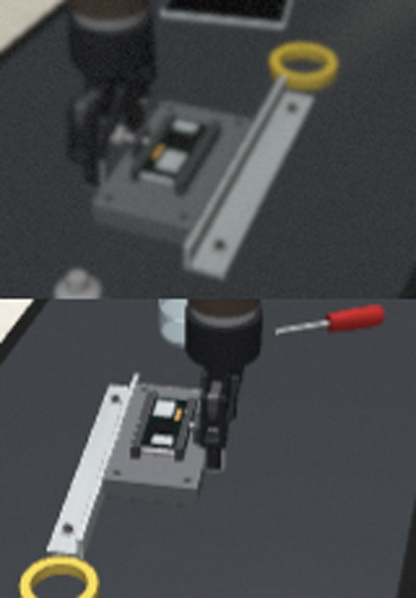

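The holder is against the rail, with the tool stalled at about 17 N and the knob still free between the fingers. I'll turn the tool slightly each way so each side gets pressed in turn and any remaining gap closes, then back off.

>>> {"fn": "nudge_tcp", "kwargs": {
  "deltas": {"x": [0,0,0,0],"y": [0,0,0,0],"z": [0,0,0,0],"turn": [0.03,0.03,0,0]}
}}

```text
clock: 12.35
ee_pos: [0.5658, -0.1026, 0.0068]
tcp_rot: [-3.141, 0.015, 0.053]
contact_force: [-21.8, -2.9, 15.3]
finger_gap: 1.001
gripper_force: 11.1
```

>>> {"fn": "nudge_tcp", "kwargs": {
  "deltas": {"x": [0,0,0,0,0,0],"y": [0,0,0,0,0,0],"z": [0,0,0,0,0,0],"turn": [-0.03,-0.03,-0.03,-0.03,0,0]}
}}

```text
clock: 12.95
ee_pos: [0.5663, -0.104, 0.0067]
tcp_rot: [3.141, 0.015, 0.167]
contact_force: [-19.7, -1.9, 12.6]
finger_gap: 0.997
gripper_force: 10.3
```

>>> {"fn": "nudge_tcp", "kwargs": {
  "deltas": {"x": [0,0,-0.004,-0.006,-0.02,-0.04,-0.04,0,0,0,0],"y": [0,0,0,0,0,0,0,0,0,0,0],"z": [0,0,0,0,0,0,0,-0.04,-0.04,-0.04,0],"turn": [0.03,0.03,0,0,0,0,0,0,0,0,0]}
}}

```text
clock: 14.05
ee_pos: [0.4708, -0.1161, 0.1341]
tcp_rot: [3.137, -0.016, 0.112]
contact_force: [1.0, 0.2, -0.1]
finger_gap: 0.999
gripper_force: 0.0
```

```bash
python3 back.py b7.png 172 186 303
```

Run:
```python
from h import *
a=cap('scene')['pixels'][200:300,270:390,::-1]; b=cap('side')['pixels'][140:230,265:385,::-1]
cv2.imwrite('pics/c7.png',cv2.resize(np.vstack([a,b]),None,fx=3.1,fy=3.1,interpolation=cv2.INTER_CUBIC))
```

```text
back yaw -39.78327371371357 res 0.011969638846993267 ends rel -0.08635219382407691 -0.05781956317306612 -0.030674261615413395 0.011017339415616854
tcp rel -0.20713863533085775 -0.03754616585673095 [ 0.46912748 -0.11566824  0.1314244 ] 6.4139252598006005 [0.33373458 0.73489383 0.0614668 ] 14.1
```

View pics/c7.png

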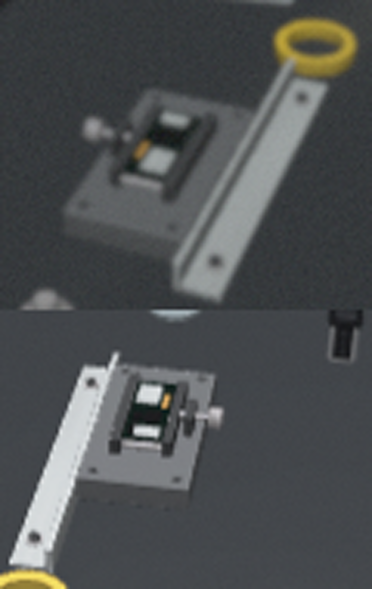

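It looks flush in both views. I'll check the margin at the rail's right end from the front corners: side crop (215,375) and (193,490), scene crop (66,209) and (150,89).

Run:
```python
from h import *
n=np.array([1,.112]); n/=np.hypot(*n); t=np.array([-n[1],n[0]]); m0=np.array([.6708,-.0553])
for nm,o,q,e in(('side',(265,140),[(215,65),(193,180)],[(118,43)]),('scene',(270,200),[(66,209),(150,89)],[(175,262),(293,62)])):
    c=cap(nm); P=ray(c,crop2(c,q,o,3.1),.031)[:,:2]-m0; E=ray(c,crop2(c,e,o,3.1),.028)[:,:2]-m0
    print(nm,(P@n).round(4),(P@t).round(4),'rail end',(E@n).round(4),(E@t).round(4))
```

```text
side [-0.0947 -0.0999] [-0.115   0.0527] rail end [0.0018] [-0.1393]
scene [-0.095  -0.0956] [-0.1143  0.0517] rail end [0.0003 0.0028] [-0.1362  0.1369]
```

```bash
python3 -c "
from bench import ctrl
print(ctrl.close_job())"
```

```text
the job is handed in; nothing more can be done
None
```

The holder's back sits flush against the stop rail to within my roughly 2 mm measurement, with at least 15 mm to spare inside the rail's ends; the fingers pushed only the base, the other items were left alone, and the job was handed in at about 14 s.

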